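# Hold a carburettor flush in the bench jig with a spacer block

### The job

Slide the carburettor along the jig, without lifting it, until its centre line meets the index line beside the two stop blocks. Then put the spacer block down into the gap between the carburettor's flange and the stop blocks, on the side where the gap is wide enough, and push with it until the flange sits flush against the fence. Finish while still gripping the spacer upright and pressing firmly; touch the carburettor only with the spacer at the end, and leave the other things on the bench alone.

Things in the scene. Friction and masses are not known exactly. Their poses are not given: they have to be found in the camera images.
- jig: Fixed dark steel deck plate, 165 (x) x 240 (y) x 8 mm high; origin at the centre of its underside. The carburettor slides on it along jig y. A fence stands along its +x edge, its flat face at jig x = +62.5 mm. Two stop blocks are screwed along its -x edge, centred 28 mm either side of the work line (which is left, which right varies)
- fence: Aluminium bar of the jig, 20 (x) x 240 (y) x 20 mm high above the deck; origin at the centre of its underside, axes as the jig; working face at x = -10 mm. Two black index lines cross it: the work line at y = -45 mm, beside the stop blocks, and the parking line at y = +65 mm
- work_mark (a point): Foot of the work line, on the fence's working face at deck height (8 mm above the bench); axes as the jig. The carburettor's centre belongs level with this point in jig y; when flush, its centre is 45 mm from it towards jig -x
- carb_center (a point): Centre of the loose aluminium carburettor, 0.3 to 0.65 kg, 62 mm high, half-way up. Flange 90 (x) x 100 (y) x 14 mm high, a black centre line at y = 0 on its +x side. On its middle a round body, 38 mm diameter from 24 mm up; pipe stubs to +y and -y reach 42 mm out, tops 31 mm up. Starts near the parking line, 4 to 8 mm off the fence, up to 3 degrees askew
- spacer_center (a point): Centre of the loose plain steel spacer block, half-way up: 18 (x) x 36 (y) x 58 mm high, 0.25 kg, standing upright on the bench left or right of the jig. In the gap its 18 mm thickness lies along jig x, it stands on the deck (centre 37 mm above the bench) and its flat face pushes the flange edge
- shallow_block: Fixed steel stop block, 25 (x) x 50 (y) x 14 mm high, on the deck; origin at the middle of its -x edge at deck height, axes as the jig. Its face (x = +25 mm) is 30 mm from the flush flange: the wide gap, where the spacer goes, centred on this block in y
- deep_block: Fixed steel stop block, 45 (x) x 50 (y) x 14 mm high, on the deck; origin at the middle of its -x edge at deck height, axes as the jig. Its face (x = +45 mm) is only 10 mm from the flush flange: too narrow for the spacer
- cup: Bystander: white plastic cup, 68 mm across, 55 mm high, standing where the spacer is not; origin at the centre of its underside
- torch: Bystander: small green torch standing upright, 36 mm across, 100 mm high, at the far left; origin at the centre of its underside
- driver: Bystander: screwdriver with a red handle lying at the far right
Mind the look-alikes: they are no part of the job. Leave any brown or green look-alike of the part that bears carb_center alone. Leave any blue look-alike of the part that bears spacer_center alone.

How it is judged (in metres and radians):
On the way, in this order (a step that is already met when the one before it is completed fails the run):
1. the carburettor has been slid to the work line, within 8 mm (y of carb_center in the frame of work_mark between -0.008 and 0.008 m and height (world z) of carb_center below 0.045 m), for 0.2 s.
2. the spacer is down in the wide gap (all of step 1 and y of spacer_center in the frame of shallow_block between -0.016 and 0.016 m and x of spacer_center in the frame of shallow_block between 0.028 and 0.056 m and height (world z) of spacer_center below 0.043 m and angle between spacer_center's own z axis and vertical below 0.2 rad), for 0.2 s.
At the end, for the whole second after the job is handed in: Carburettor within 8 mm of the work line, within 2.5 mm and 0.03 rad of flush, pressed on the fence with over 3 N by the spacer alone; spacer gripped, tilted under 0.2 rad, within 6 mm of the deck and 16 mm of the shallow block's middle; all at rest (all of step 2 and x of carb_center in the frame of work_mark above -0.0475 m and angle between the x axis of carb_center and the x axis of work_mark, either way round below 0.03 rad and contact force between carb and fence above 3 N and contact force between spacer and carb above 3 N and contact force between the fingers and spacer above 3 N and contact force between each of the arm, the fingers and carb below 0.5 N and linear speed of each of carb, spacer below 0.01 m/s); the arm keeps its last pose, push and grip.
It fails at once if the carburettor is lifted (more than 8 mm off the deck) or tipped (height (world z) of carb_center above 0.047 m or angle between carb_center's own z axis and vertical above 0.15 rad).
It fails at once if a bystander is disturbed (moved over 30 mm) (distance of any of cup, torch, driver from where it was at the start of the episode above 0.03 m).
It also fails if it takes over 58 s, if anything falls off the work surface, if the arm or the gripper's body presses on something with over 40 N, if the wrist force passes 120 N, or if a joint passes its speed limit or range.

### The arm

A 7-joint arm with a two-finger parallel gripper is mounted at the origin on the work surface. World frame = base frame: x ahead of the robot, y to its left, z up, the work surface at z = 0. Lengths are in mm, angles in rad, forces in N, time in s.
With the tool pointing down it reaches from about 375 to 925 mm from the base axis. Payload 3.1 kg.
Tool frame: the origin (TCP) lies midway between the tips of the shut fingers; the grasp point (between the pads) lies 19 mm behind it (robot.hold_point_z is the z of the grasp point in the tool frame, in mm); z points along the fingers, y is the direction in which the jaws open and shut (so a half turn about z gives the same grasp; the last joint's range is limited). The gripper opens to 85 mm and grips with 20 to 120 N. Pads are 22 mm wide; open, the fingers measure 114 mm over their backs; the gripper's body (76 mm by 85 mm) begins 54 mm behind the grasp point. The pads swing forward as they close: fully open they stand 13 mm farther back than shut.
Start: joints at [-1.221, 0.383, 0.044, 1.598, -0.018, 1.161, -0.05], TCP at [281.418, 585.924, 231.269] pointing down, gripper open.
Joint ranges: [-2.61, 2.61], [-0.41, 2.15], [-1.48, 1.57], [0, 2.5], [-1.57, 4.71], [0.05, 1.97], [-2.85, 2.85]. Speed limits (rad/s): [2.79, 2.79, 3.14, 3.14, 3.14, 3.14, 3.14].

### API

Orientations are given as a unit quaternion [w, x, y, z].
In Python, from station import robot, solve_ik, eyes, job_done, sensors gives the robot as it stands. The module is installed in compiled form; this text tells all that it offers. Calls block until the motion is done:
- robot.reach(position, orientation): joint-space move of the TCP to a pose.
- robot.line_to(position, v=150, rotation=None, contact_N=None): straight line of the TCP; rotation=None keeps the orientation; v is the mean speed in mm/s. With contact_N (N) it stops when the force on the tool has changed by that much, and returns True; else False.
- robot.move_joints(angles): joint-space move.
- robot.let_go() and robot.grasp(f_grip=None): open the fingers fully, or close them until they stop; f_grip is the grip in N (None keeps the last).
- robot.dwell(seconds).
- solve_ik(position, orientation): joint angles nearest the present ones, or None.
- eyes.camera(name): name is "scene" or "top" or "wrist"; returns a dict with "img" (480x640x3 uint8, red, green, blue), "range_z" (480x640 float32, mm along the optical axis (not along the pixel's ray), 0 where there is no reading), "fx", "fy", "cx", "cy" (pixels), "R" (3x3) and "t" (3): a world point X has camera coordinates R X + t. Camera axes: x right, y down, z forward; pixel columns grow to the right and rows downward; lengths in mm; the calibration is good to about 2 mm. A picture is of the moment at which its call begins.
A pose or a line that the arm cannot do raises robot.IKError and nothing moves.
- job_done(): hands the job in, once; it reports no verdict.
Readings, each from a call of its own:
- sensors.read_t(): time.
- sensors.read_joints(): joint angles.
- sensors.read_qvel(): joint speeds.
- sensors.read_joint_torque(): joint torques, N m.
- sensors.read_ee_pos(): TCP position.
- sensors.read_eef_rot(): TCP orientation.
- sensors.read_contact_force(): force on the tool from outside, world axes, zero at the start.
- sensors.read_moment(): the same for the moment, N m.
- sensors.read_finger_gap(): finger opening in mm.
Only numpy, scipy, OpenCV 4.12 (cv2) and the standard library are available. Lean on these libraries where they do the work, as an engineer would, in place of code of your own. Each camera call takes 0.05 s, during which the arm holds its last target.

## Working session

There is one attempt and no reset: what is moved stays moved. The work goes in short steps, each a Python script; the robot and the scene stay as the last script left them, time stands still between calls to the robot, and variables do not carry over. Pictures are saved under pics/ and viewed, and the job is handed in when it is done.

```bash
mkdir -p pics; python3 - <<'E'
from station import robot, solve_ik, eyes, job_done, sensors
import cv2,pickle
for n in ["scene","top","wrist"]:
    c=eyes.camera(n); pickle.dump(c,open(f"{n}0.pkl","wb"))
    cv2.imwrite(f"pics/{n}0.png",c["img"][:,:,::-1]); print(n,c["fx"],c["cx"],c["cy"],c["R"],c["t"])
print(sensors.read_t(),sensors.read_ee_pos(),sensors.read_eef_rot(),sensors.read_finger_gap())
E
```

```text
scene 512.4267937054642 319.94459824846024 242.64720197319258 [[-0.40868114  0.91259267 -0.01242368]
 [ 0.59499895  0.2560836  -0.7618382 ]
 [-0.69206645 -0.31874098 -0.64764821]] [ 246.84352452 -291.60300209 1445.50074276]
top 617.787662154677 314.17202921735844 235.4356822604177 [[-0.02173014 -0.99955438 -0.02046564]
 [-0.99175404  0.02413756 -0.12586223]
 [ 0.12630014  0.01756187 -0.99183661]] [  18.80938322  588.90062694 1063.62561058]
wrist 370.3619338750954 313.88333121869306 242.77016232293522 [[ 0.432534    0.90161402 -0.00254902]
 [ 0.86140851 -0.41240791  0.29647107]
 [ 0.26625124 -0.13042956 -0.95503843]] [-648.8694902   -38.17478143  379.25526012]
0.15 [281.12312575 585.23914124 230.16617895] [-1.82165598e-04  2.22034446e-01  9.75038259e-01 -1.03233481e-03] 85.69196332946795
```

View pics/top0.png

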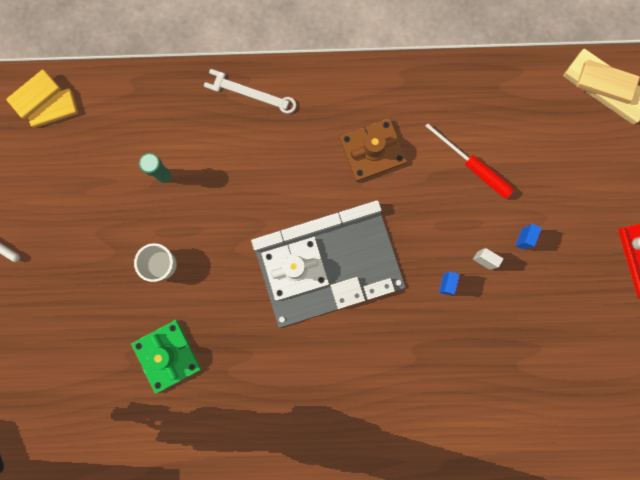

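View pics/scene0.png

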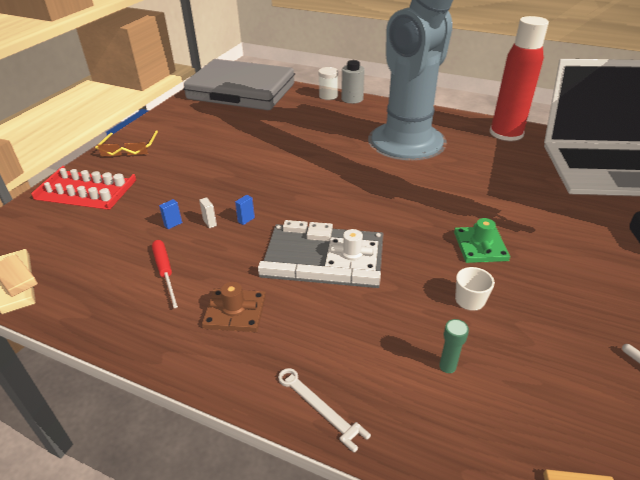

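The top view shows the jig at about (328,265), turned about 16°. The carburettor is at (294,266), the deep block at (348,292) and the shallow block at (379,289). The spacer is at (488,259), between two blue look-alikes. The cup is at (155,262). I'll measure these with depth.

```bash
cat > h.py <<'E'
import numpy as np,cv2,pickle
def cloud(c):
    z=c["range_z"].astype(float); v,u=np.mgrid[0:480,0:640]
    P=np.stack([(u-c["cx"])/c["fx"]*z,(v-c["cy"])/c["fy"]*z,z],-1)
    return (P-c["t"])@c["R"]   # R^T (P-t)
def proj(c,X):
    p=np.asarray(X,float)@c["R"].T+c["t"]; return np.stack([p[...,0]/p[...,2]*c["fx"]+c["cx"],p[...,1]/p[...,2]*c["fy"]+c["cy"]],-1)
def pix2plane(c,u,v,h):
    d=np.array([(u-c["cx"])/c["fx"],(v-c["cy"])/c["fy"],1])@c["R"]; o=-c["R"].T@c["t"]
    return o+d*(h-o[2])/d[2]
def rect(P,h,tol=4,box=None):
    m=(abs(P[...,2]-h)<tol)
    if box: m&=(P[...,0]>box[0])&(P[...,0]<box[1])&(P[...,1]>box[2])&(P[...,1]<box[3])
    q=P[m][:,:2].astype(np.float32); return m,cv2.minAreaRect(q),len(q)
E
python3 - <<'E'
from h import *
c=pickle.load(open("top0.pkl","rb"));P=cloud(c)
for n,(u,v) in dict(table=(450,350),deck=(360,240),fenceL=(270,240),fenceR=(360,215),carbfl=(280,290),spacer=(484,254),cup=(140,262),deep=(340,292),sh=(372,290),torch=(150,162),blueR=(527,231),blueL=(451,279)).items(): print(n,P[v,u].round(1))
im=c["img"][190:340,230:560,::-1]
cv2.imwrite("pics/crop0.png",cv2.resize(im,None,fx=2.4,fy=2.4,interpolation=cv2.INTER_CUBIC))
s=pickle.load(open("scene0.pkl","rb"))["img"][180:300,140:400,::-1]
cv2.imwrite("pics/crop1.png",cv2.resize(s,None,fx=3,fy=3,interpolation=cv2.INTER_CUBIC))
E
```

```text
table [ 450.1  -14.1 1129.4]
deck [582.1 -77.5  11. ]
fenceL [584.   85.   28.2]
fenceR [625.5 -78.   27.6]
carbfl [494.2  68.7  23.4]
spacer [ 546.9 -288.2   59.3]
cup [548.6 315.3  42.4]
deep [488.2 -38.4  22.9]
sh [490.5 -95.4  23. ]
torch [714.5 282.4 102.1]
blueR [ 586.4 -368.    49.3]
blueL [ 505.1 -229.6   57.4]
```

View pics/crop0.png

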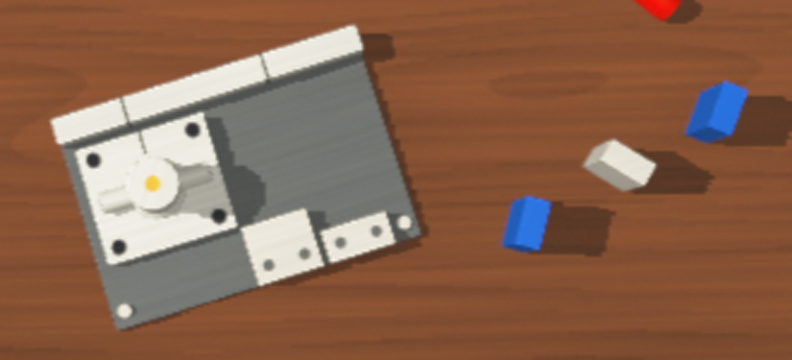

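View pics/crop1.png

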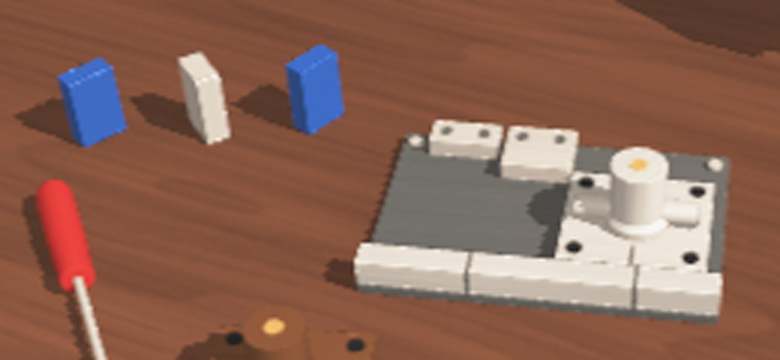

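View pics/wrist0.png

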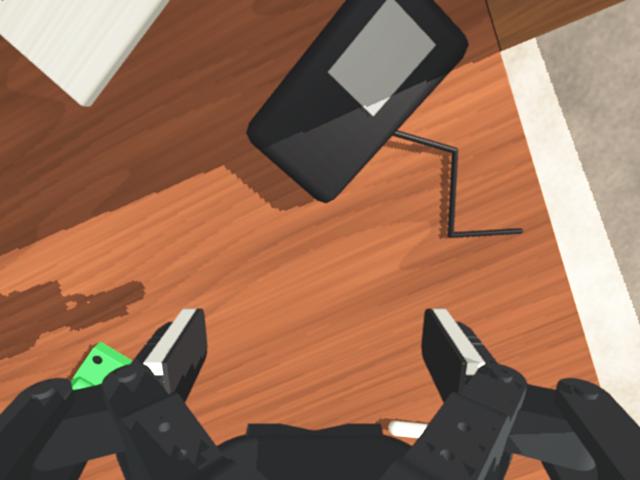

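```bash
cat > meas.py <<'E'
from h import *
def jigfit(c,P):
    # fence top: z~28 white
    im=c["img"].astype(int); white=(im.min(-1)>110)&(im.max(-1)-im.min(-1)<45)
    m=white&(P[...,2]>22)&(P[...,2]<33)&(P[...,0]>440)&(P[...,0]<690)&(P[...,1]>-140)&(P[...,1]<140)
    return white,m
E
python3 - <<'E'
from meas import *
c=pickle.load(open("top0.pkl","rb"));P=cloud(c)
white,m=jigfit(c,P)
n,l,st,ce=cv2.connectedComponentsWithStats(white.astype(np.uint8))
for i in range(1,n):
    if 40<st[i][4]<6000 and 200<ce[i][0]<550 and 150<ce[i][1]<350:
        print(i,st[i],ce[i].round(1),P[l==i][:,2].min().round(),np.median(P[l==i][:,2]).round(1),P[l==i][:,2].max().round())
        vu=np.argwhere(l==i); h=np.median(P[l==i][:,2])
        q=np.array([pix2plane(c,u,v,h)[:2] for v,u in vu],np.float32)
        print("   ",cv2.minAreaRect(q))
E
```

```text
6 [ 251  200  130   51 1602] [315.9 225. ] -3.0 27.3 1129.0
    ((609.4982299804688, 2.0198822021484375), (22.37354850769043, 240.4958038330078), 16.127111434936523)
14 [473 248  30  21 393] [487.7 258.5] -2.0 55.3 63.0
    ((539.2425537109375, -295.2971496582031), (45.12544631958008, 29.086069107055664), 58.14064025878906)
```

```bash
python3 - <<'E'
from meas import *
c=pickle.load(open("top0.pkl","rb"));P=cloud(c)
print("cam",-c["R"].T@c["t"])
# spacer top
m=(P[...,2]>54)&(P[...,2]<64)
sel=m[240:280,470:506]; vu=np.argwhere(sel)+[240,470]
q=np.array([pix2plane(c,u,v,58)[:2] for v,u in vu],np.float32)
print("spacer",len(q),cv2.minAreaRect(q),q.mean(0))
# carb flange white & height 18..27, inside left region
a=np.radians(16.13);R2=np.array([[np.cos(a),-np.sin(a)],[np.sin(a),np.cos(a)]])
o=np.array([609.5,2.0])-72.5*R2[:,0]; print("jig",o)
im=c["img"].astype(int);white=(im.min(-1)>95)&(im.max(-1)-im.min(-1)<45)
J=np.zeros(P.shape[:2]+(2,))
for v in range(180,340):
    for u in range(230,420):
        J[v,u]=(pix2plane(c,u,v,22)[:2]-o)@R2
k=white&(abs(P[...,2]-22)<6)&(J[...,0]<57.5)&(J[...,0]>-45)&(J[...,1]>8)&(J[...,1]<130)
q=J[k].astype(np.float32); print("carb in jig",len(q),cv2.minAreaRect(q))
# body top z=8+62
k=(P[...,2]>64)&(P[...,2]<76); vu=np.argwhere(k[230:300,260:330])+[230,260]
q=np.array([(pix2plane(c,u,v,70)[:2]-o)@R2 for v,u in vu],np.float32); print("body",len(q),q.mean(0),cv2.minEnclosingCircle(q))
E
```

```text
cam [ 450.11724483  -14.09288138 1129.44811187]
spacer 218 ((541.0357666015625, -301.0347900390625), (36.71440887451172, 18.456222534179688), 56.295379638671875) [ 541.1695  -300.90848]
jig [539.85404799 -18.14178166]
carb in jig 1984 ((9.60573959350586, 59.27812957763672), (99.74640655517578, 90.23239135742188), 89.59366607666016)
body 377 [ 9.438644 59.16882 ] ((9.434200286865234, 59.23552322387695), 18.75920867919922)
```

```bash
python3 - <<'E'
from meas import *
c=pickle.load(open("top0.pkl","rb"));P=cloud(c)
im=c["img"].astype(int); m=(P[...,2]>53)&(P[...,2]<64)&(im[...,2]>im[...,0]+60)
n,l,st,ce=cv2.connectedComponentsWithStats(m.astype(np.uint8))
a=np.radians(-33.7);U=np.array([[np.cos(a),np.sin(a)],[-np.sin(a),np.cos(a)]])
for i in range(1,n):
    if st[i][4]>60:
        q=np.array([pix2plane(c,u,v,58)[:2] for v,u in np.argwhere(l==i)],np.float32)
        r=cv2.minAreaRect(q); print(r); print(((cv2.boxPoints(r)-[541,-301])@U.T).round(1))
from station import *
a=16.13
import numpy as np
for ang in (16.13,196.13,-33.7,146.3,56.3,-123.7):
    t=np.radians(ang) # tool y dir angle; z down => x = y cross z
    y=np.array([np.cos(t),np.sin(t),0]);z=np.array([0,0,-1.]);x=np.cross(y,z)
    from scipy.spatial.transform import Rotation as Ro
    q=Ro.from_matrix(np.stack([x,y,z],1)).as_quat(); q=[q[3],*q[:3]]
    for p in ([533,41,40],[541,-301,40],[480,-95,60]):
        s=solve_ik(p,q); print(ang,p,None if s is None else np.round(s,2))
E
```

```text
((578.4675903320312, -374.1235046386719), (19.284835815429688, 36.91489791870117), 65.74813079833984)
[[ 55.1 -52.6]
 [ 91.5 -46.5]
 [ 88.4 -27.5]
 [ 52.  -33.6]]
((498.9472961425781, -230.46409606933594), (18.176984786987305, 35.73046875), 74.33808135986328)
[[-88.3  21.2]
 [-54.3  32.2]
 [-59.9  49.5]
 [-93.9  38.5]]
16.13 [533, 41, 40] [-0.57  0.47  0.49  2.03 -0.33  0.72  0.41]
16.13 [541, -301, 40] [-0.22  0.75  0.89  1.83 -0.73  0.92  1.28]
16.13 [480, -95, 60] [-0.62  0.44  0.85  2.14 -0.49  0.76  0.83]
196.13 [533, 41, 40] [-1.14  1.06  1.36  2.05 -1.18  1.18 -2.08]
196.13 [541, -301, 40] [-0.44  1.17  1.36  1.84 -1.22  1.28 -1.56]
196.13 [480, -95, 60] [-0.93  0.9   1.37  2.14 -1.06  1.09 -1.85]
-33.7 [533, 41, 40] [-0.64  0.49  0.58  2.03 -0.39  0.73 -0.41]
-33.7 [541, -301, 40] [-0.16  0.7   0.79  1.83 -0.63  0.88  0.34]
-33.7 [480, -95, 60] [-0.67  0.47  0.91  2.14 -0.54  0.78  0.01]
146.3 [533, 41, 40] [-0.31  0.43  0.18  2.01 -0.11  0.71  2.49]
146.3 [541, -301, 40] [-0.44  1.17  1.36  1.84 -1.22  1.28 -2.43]
146.3 [480, -95, 60] [ 0.99  0.55 -1.03  2.07  0.63  0.87  2.15]
56.3 [533, 41, 40] [-0.51  0.45  0.42  2.02 -0.28  0.72  1.06]
56.3 [541, -301, 40] [-0.06  0.65  0.65  1.82 -0.51  0.84  1.82]
56.3 [480, -95, 60] [-0.54  0.41  0.75  2.13 -0.42  0.74  1.47]
-123.7 [533, 41, 40] [-1.14  1.06  1.36  2.05 -1.18  1.18 -1.38]
-123.7 [541, -301, 40] [-0.25  0.77  0.92  1.83 -0.76  0.94 -1.13]
-123.7 [480, -95, 60] [-0.83  0.64  1.16  2.14 -0.78  0.88 -1.36]
```

```bash
cat > mo.py <<'E'
from station import *
import numpy as np
from scipy.spatial.transform import Rotation as Ro
A=np.radians(16.13);R2=np.array([[np.cos(A),-np.sin(A)],[np.sin(A),np.cos(A)]]); O=np.array([539.85,-18.14])
def W(x,y,z): return [*(O+R2@[x,y]),z]
def J(p): return (np.asarray(p)[:2]-O)@R2
def Q(deg):
    t=np.radians(deg); y=np.array([np.cos(t),np.sin(t),0]);z=np.array([0,0,-1.]);x=np.cross(y,z)
    q=Ro.from_matrix(np.stack([x,y,z],1)).as_quat(); return [q[3],*q[:3]]
def st(m=""):
    p=sensors.read_ee_pos(); print(m,"t",round(sensors.read_t(),2),"tcp",p.round(1) if hasattr(p,'round') else p,"jig",J(p).round(1),"F",np.round(sensors.read_contact_force(),1),"gap",round(sensors.read_finger_gap(),1))
E
python3 - <<'E'
from mo import *
robot.reach(W(9.4,59.2,180),Q(16.13)); st("above")
robot.line_to(W(9.4,59.2,42),v=120); st("down")
robot.grasp(25); st("grip")
import cv2; cv2.imwrite("pics/s1.png",eyes.camera("scene")["img"][:,:,::-1])
E
```

```text
above t 2.31 tcp [532.7  43.4 180. ] jig [10.2 61.1] F [-0.2  0.7 -0.5] gap 85.6
down t 3.61 tcp [533.3  41.4  42.8] jig [10.3 59. ] F [0.3 0.3 0.2] gap 85.3
grip t 4.11 tcp [533.3  41.5  42.6] jig [10.3 59.1] F [-0.1  1.   1.5] gap 36.5
```

View pics/s1.png

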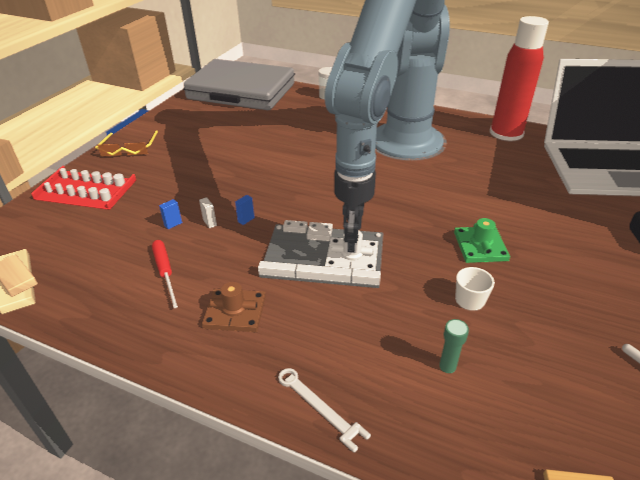

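The gripper, at (350,230), holds the carburettor body, with a 36.5 mm opening on the 38 mm body. Next I slide it along the jig.

```bash
python3 - <<'E'
from mo import *
robot.line_to(W(13.4,40,42),v=40); st()
robot.line_to(W(13.4,-45,42),v=50); st()
robot.dwell(0.3); st()
robot.let_go(); st()
robot.line_to(W(13.4,-45,170),v=150)
robot.reach(W(-20,-230,220),Q(-33.7)); st()
import cv2,pickle
c=eyes.camera("top"); pickle.dump(c,open("top1.pkl","wb")); cv2.imwrite("pics/top1.png",c["img"][:,:,::-1])
E
cat > carb.py <<'E'
from meas import *
import sys
from mo import R2,O
def carb(c):
    P=cloud(c);k=(P[...,2]>64)&(P[...,2]<76)
    pts=np.argwhere(k); 
    q=np.array([(pix2plane(c,u,v,70)[:2]-O)@R2 for v,u in pts],np.float32).reshape(-1,2)
    q=q[(abs(q[:,0])<50)&(abs(q[:,1])<110)]
    print("body",len(q),cv2.minEnclosingCircle(q))
    f=cloud(c); im=c["img"].astype(int);white=(im.min(-1)>95)&(im.max(-1)-im.min(-1)<45)
    k=white&(abs(P[...,2]-22)<6); q=np.array([(pix2plane(c,u,v,22)[:2]-O)@R2 for v,u in np.argwhere(k)],np.float32)
    q=q[(q[:,0]<58)&(q[:,0]>-34)&(abs(q[:,1]+45)<70)]; print("flange",len(q),cv2.minAreaRect(q))
if __name__=="__main__": carb(pickle.load(open(sys.argv[1],"rb")))
E
python3 carb.py top1.pkl
```

```text
t 4.8 tcp [541.1  27.3  42.5] jig [13.9 43.3] F [-2.8  5.   7. ] gap 36.5
 t 6.65 tcp [565.2 -53.2  42.6] jig [ 14.7 -40.7] F [-2.   5.8  7.4] gap 36.2
 t 6.95 tcp [565.2 -53.2  42.5] jig [ 14.7 -40.7] F [-2.   6.2  7.4] gap 36.5
 t 7.49 tcp [565.  -58.1  41.8] jig [ 13.1 -45.4] F [-0.6  0.8 -0.6] gap 85.5
 t 9.29 tcp [ 584.4 -242.5  218.4] jig [ -19.6 -227.9] F [ 0.2  1.  -1.2] gap 85.2
body 369 ((13.907755851745605, -40.51213836669922), 18.965194702148438)
flange 1930 ((13.505046844482422, -40.56271743774414), (99.92987060546875, 89.05104064941406), 89.80805969238281)
```

View pics/top1.png

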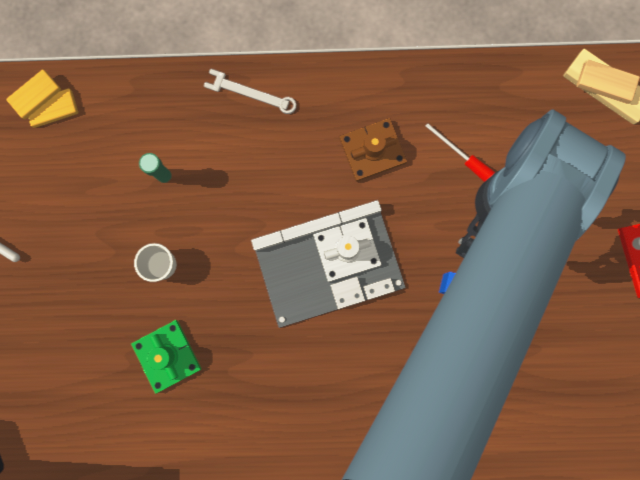

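The carburettor stands at jig y ≈ -40.5, because the arm gave about 4 mm under friction. That's within tolerance, but I'll check the work line in the image and then correct for more margin.

```bash
python3 - <<'E'
from meas import *
from mo import R2,O
c=pickle.load(open("top1.pkl","rb"))
im=c["img"].astype(int).sum(-1)
# scan along the fence top in jig frame
for x in (66,70,74,78):
    ys=np.arange(-60,-30,0.5); p=proj(c,np.array([[*(O+R2@[x,y]),28] for y in ys])).astype(np.float32)
    v=cv2.remap(c["img"].astype(np.float32).sum(-1),p[:,0].reshape(1,-1),p[:,1].reshape(1,-1),cv2.INTER_LINEAR)[0]
    d=np.clip(np.median(v)-v-20,0,None); print(x,(d*ys).sum()/d.sum(),d.max())
cv2.imwrite("pics/crop2.png",cv2.resize(c["img"][190:310,240:420,::-1],None,fx=4,fy=4,interpolation=cv2.INTER_CUBIC))
E
```

```text
66 -45.32030617260743 229.61572
70 -45.298374232034476 202.34424
74 -45.06395537404519 162.93799
78 -45.24503726617303 192.39453
```

```bash
python3 - <<'E'
from mo import *
robot.reach(W(13.4,-40.5,150),Q(16.13))
robot.line_to(W(12.9,-40.5,42),v=150); st()
robot.grasp(25)
robot.line_to(W(13.4,-49.3,42),v=30); robot.dwell(0.2); st()
robot.let_go(); st()
robot.line_to(W(13.4,-45,150),v=180)
robot.reach([541,-301,150],Q(-33.7)); st()
import cv2,pickle
c=eyes.camera("top"); pickle.dump(c,open("top2.pkl","wb"))
c=eyes.camera("wrist"); pickle.dump(c,open("wrist2.pkl","wb")); cv2.imwrite("pics/wrist2.png",c["img"][:,:,::-1])
E
python3 carb.py top2.pkl
```

```text
t 11.04 tcp [564.5 -54.2  42.9] jig [ 13.7 -41.5] F [-0.1 -0.6  0.7] gap 85.3
 t 12.18 tcp [566.6 -57.4  43. ] jig [ 14.8 -45.1] F [-2.1  6.1  9.3] gap 36.4
 t 12.72 tcp [566.2 -62.2  41.8] jig [ 13.1 -49.6] F [-0.2  0.4  0.2] gap 85.2
 t 14.44 tcp [ 541.9 -298.3  149. ] jig [ -75.9 -269.7] F [1.  0.4 0.1] gap 85.7
body 376 ((14.129766464233398, -45.14657974243164), 18.97197151184082)
flange 1932 ((13.531421661376953, -45.23155975341797), (99.94253540039062, 88.8819351196289), 89.9724349975586)
```

View pics/crop2.png

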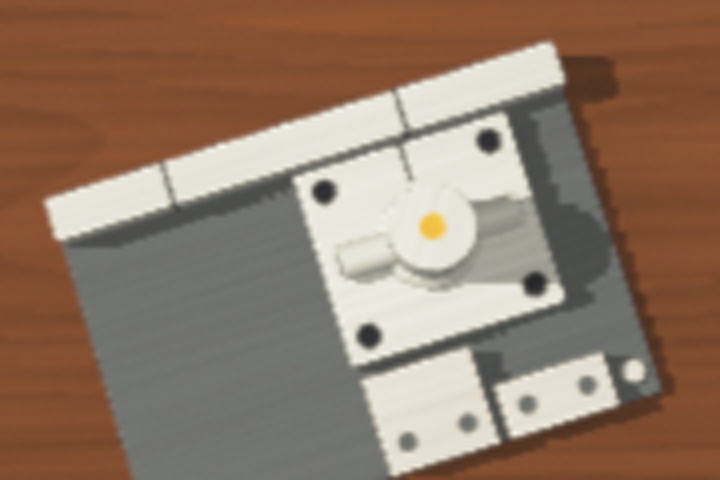

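View pics/wrist2.png

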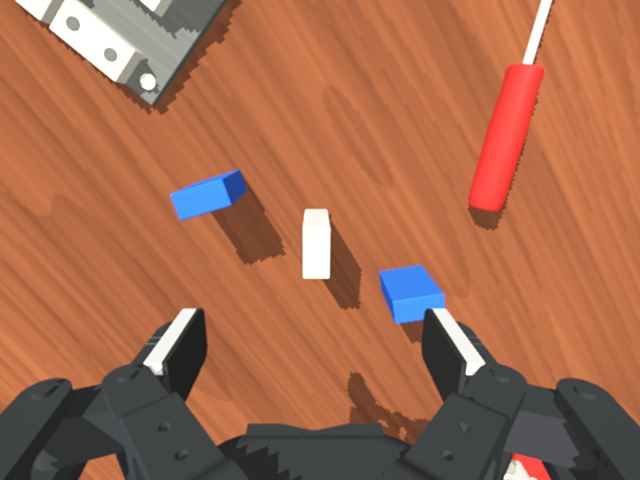

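The crop shows the carburettor's centre line just left of the work line at (400,110). After the correction, both read -45.2 in jig y. The wrist view shows the spacer at (316,245), square to the jaws, with the blue blocks off to the sides. I'll pick the spacer.

```bash
python3 - <<'E'
from mo import *
robot.line_to([541,-301,80],v=150); st()
robot.line_to([541,-301,22],v=80); st()
robot.grasp(110); st()
robot.line_to([541,-301,150],v=120); st()
import cv2,pickle
c=eyes.camera("wrist"); cv2.imwrite("pics/wrist3.png",c["img"][:,:,::-1])
c=eyes.camera("scene"); pickle.dump(c,open("scene3.pkl","wb")); cv2.imwrite("pics/s3.png",cv2.resize(c["img"][60:300,60:400,::-1],None,fx=2,fy=2))
E
```

```text
t 15.16 tcp [ 541.4 -300.9   80.3] jig [ -77.  -272.1] F [ 0.6 -0.5  1.1] gap 85.6
 t 16.03 tcp [ 541.2 -301.4   22.2] jig [ -77.4 -272.5] F [0.1 0.1 0.7] gap 85.7
 t 16.67 tcp [ 541.3 -301.1   22.4] jig [ -77.2 -272.2] F [0.6 0.3 2.5] gap 17.1
 t 17.88 tcp [ 540.3 -300.4  148.9] jig [ -78.  -271.3] F [ 0.4  0.9 -2.5] gap 16.7
```

View pics/wrist3.png

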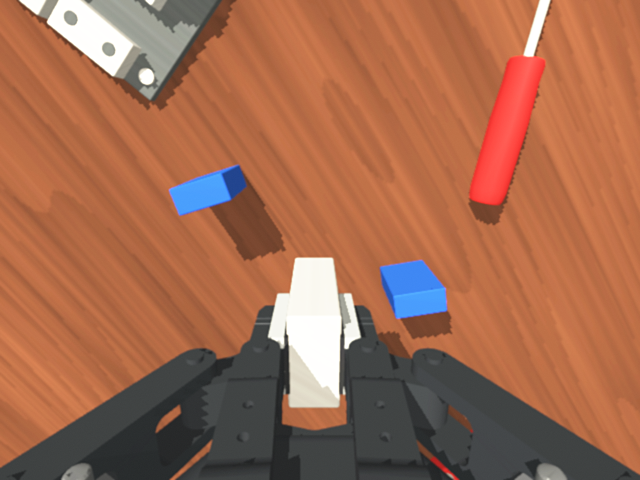

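View pics/s3.png

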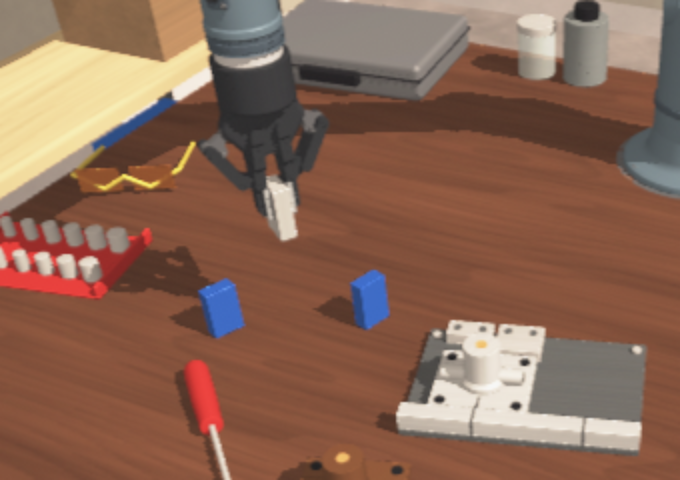

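The spacer is held upright in the gripper. Next I lower it into the wide gap.

```bash
python3 - <<'E'
from mo import *
robot.reach(W(-44.6,-73,150),Q(16.13)); st()
robot.line_to(W(-44.6,-73,60),v=120); robot.dwell(.2); st()
import cv2,pickle
c=eyes.camera("top"); pickle.dump(c,open("top4.pkl","wb")); 
w=eyes.camera("wrist"); cv2.imwrite("pics/w4.png",w["img"][:,:,::-1])
cv2.imwrite("pics/top4.png",cv2.resize(c["img"][190:310,280:460,::-1],None,fx=4,fy=4,interpolation=cv2.INTER_CUBIC))
s=eyes.camera("scene");cv2.imwrite("pics/s4.png",cv2.resize(s["img"][160:300,220:420,::-1],None,fx=4,fy=4,interpolation=cv2.INTER_CUBIC))
E
```

```text
t 18.81 tcp [ 517.5 -102.1  150.2] jig [-44.8 -74.4] F [ 0.6  0.  -1.7] gap 16.7
 t 19.91 tcp [ 518.2 -100.7   60.9] jig [-43.8 -73.3] F [ 0.5  0.1 -2.4] gap 16.6
```

View pics/w4.png

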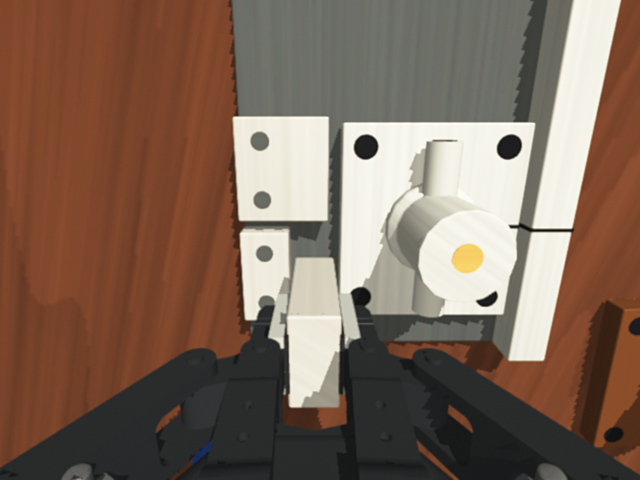

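View pics/s4.png

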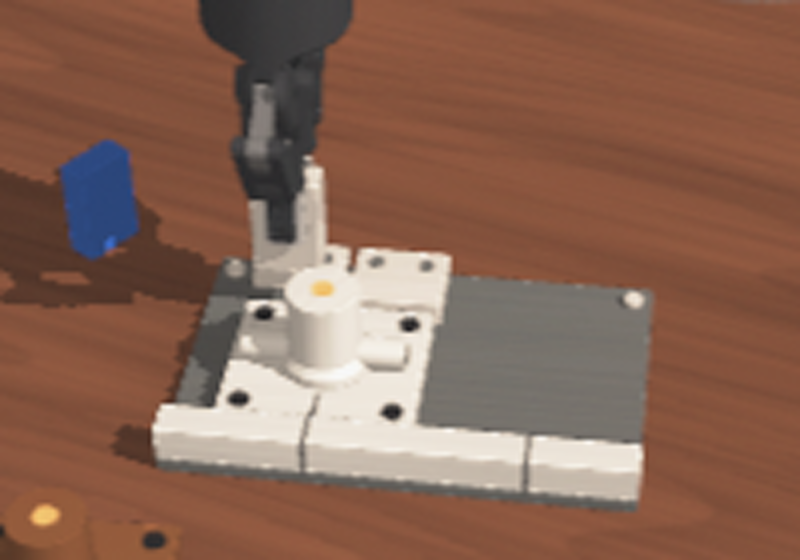

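The wrist view shows the spacer foot, (295–333, 258), centred between the shallow block face at x≈289 and the flange edge at x≈341. I'll lower it with a contact guard.

```bash
python3 - <<'E'
from mo import *
print(robot.line_to(W(-45,-73,31.0),v=40,contact_N=6)); robot.dwell(.3); st()
import cv2,pickle
w=eyes.camera("wrist"); cv2.imwrite("pics/w5.png",w["img"][:,:,::-1])
c=eyes.camera("top"); pickle.dump(c,open("top5.pkl","wb"))
E
python3 carb.py top5.pkl
```

```text
True
 t 21.1 tcp [ 516.  -100.6   30.3] jig [-45.8 -72.6] F [-0.3  0.3  6.2] gap 16.8
body 320 ((14.334147453308105, -44.90438461303711), 18.76581382751465)
flange 1293 ((13.651573181152344, -45.20451354980469), (99.88835144042969, 88.64165496826172), 89.9724349975586)
```

View pics/w5.png

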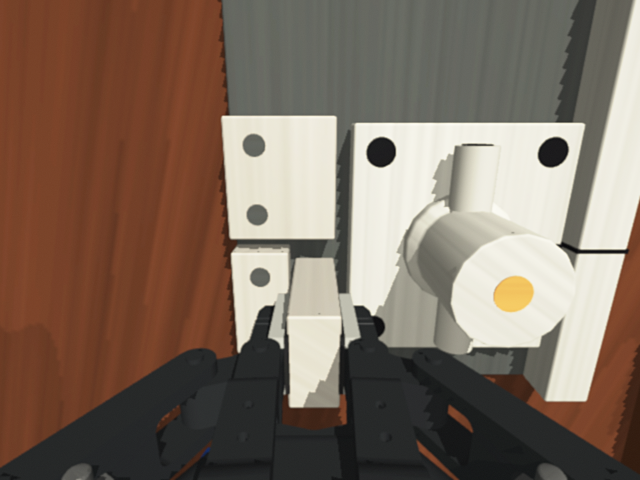

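The spacer stands on the deck in the gap at TCP z 30.3. Now I push towards the fence in stages.

```bash
python3 - <<'E'
from mo import *
def fj():
    f=np.array(sensors.read_contact_force()); print("  Fjig",(f[:2]@R2).round(1),f[2].round(1))
for x in (-42,-38,-34,-30,-26):
    robot.line_to(W(x,-73,31.5),v=12); robot.dwell(.15); st(str(x)); fj()
import cv2,pickle
c=eyes.camera("top"); pickle.dump(c,open("top6.pkl","wb"))
E
python3 carb.py top6.pkl
```

```text
-42 t 22.0 tcp [519.6 -99.8  31.3] jig [-42.2 -72.8] F [-0.1  0.8 -2. ] gap 16.7
  Fjig [0.1 0.8] -2.0
-38 t 22.63 tcp [522.7 -99.1  31.3] jig [-39. -73.] F [-3.5 -1.1 -1.2] gap 17.0
  Fjig [-3.7 -0.1] -1.2
-34 t 23.27 tcp [525.4 -98.5  31.1] jig [-36.2 -73.2] F [-6.8 -2.3  1.3] gap 17.1
  Fjig [-7.2 -0.3] 1.3
-30 t 23.9 tcp [525.6 -98.5  30.5] jig [-36.  -73.2] F [-10.2  -3.7   4.3] gap 16.9
  Fjig [-10.9  -0.7] 4.3
-26 t 24.53 tcp [525.8 -98.4  30.5] jig [-35.8 -73.2] F [-17.5  -3.8  12.8] gap 16.9
  Fjig [-17.8   1.2] 12.8
body 235 ((17.182353973388672, -44.85721206665039), 18.700401306152344)
flange 1034 ((14.5789794921875, -36.697147369384766), (84.69634246826172, 86.79502868652344), 89.9724349975586)
```

```bash
python3 - <<'E'
from mo import *
def fj():
    f=np.array(sensors.read_contact_force()); print("  Fjig",(f[:2]@R2).round(1),f[2].round(1))
robot.line_to(W(-24,-73,33),v=10); robot.dwell(.5); st(); fj()
print(np.degrees(2*np.arccos(min(1,abs(np.dot(sensors.read_eef_rot(),Q(16.13)))))))
import cv2,pickle
c=eyes.camera("top"); pickle.dump(c,open("top7.pkl","wb"));cv2.imwrite("pics/top7.png",cv2.resize(c["img"][190:310,280:460,::-1],None,fx=4,fy=4,interpolation=cv2.INTER_CUBIC))
w=eyes.camera("wrist"); cv2.imwrite("pics/w7.png",w["img"][:,:,::-1])
s=eyes.camera("scene");cv2.imwrite("pics/s7.png",cv2.resize(s["img"][160:300,220:420,::-1],None,fx=4,fy=4,interpolation=cv2.INTER_CUBIC))
E
python3 carb.py top7.pkl
```

```text
t 25.48 tcp [525.9 -98.1  30.6] jig [-35.6 -72.9] F [-17.3  -4.3   7.1] gap 16.9
  Fjig [-17.8   0.7] 7.1
1.5464864729975272
body 229 ((16.846532821655273, -44.26197814941406), 18.717926025390625)
flange 1008 ((14.848457336425781, -33.19272232055664), (91.70545196533203, 86.25944519042969), 89.9724349975586)
```

View pics/w7.png

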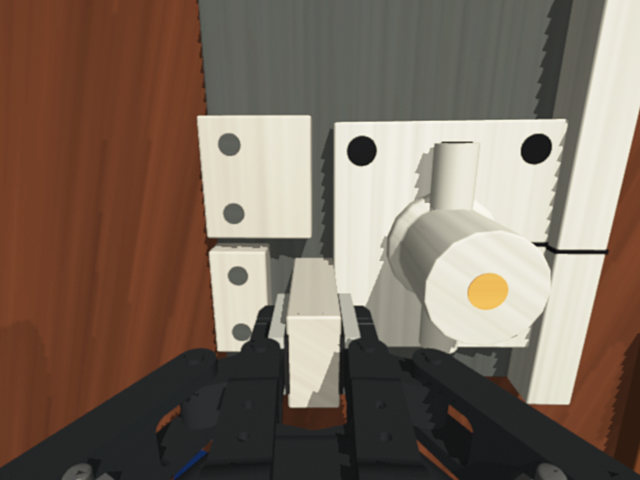

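View pics/s7.png

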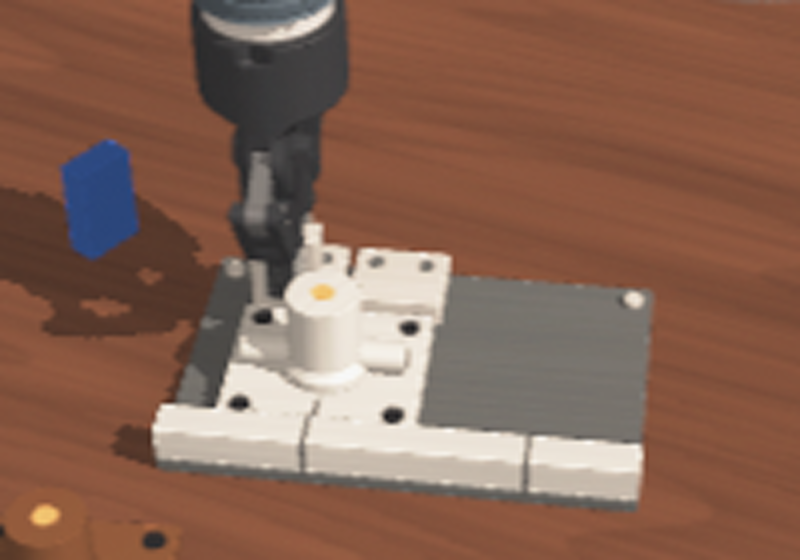

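View pics/top7.png

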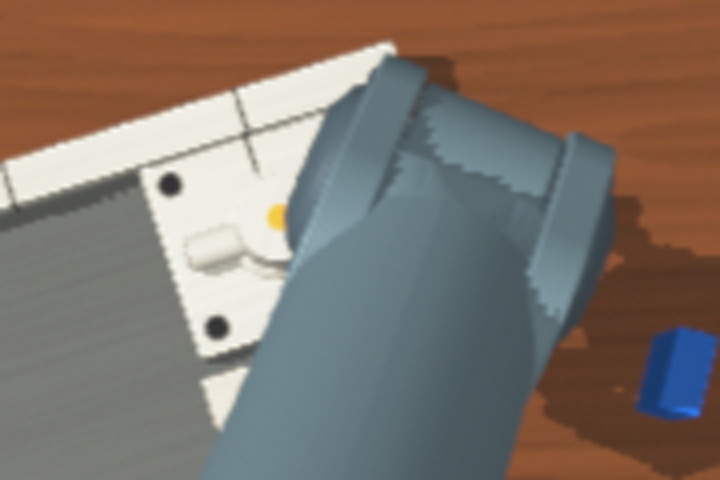

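```bash
python3 - <<'E'
from meas import *
from mo import R2,O
def edges(fn):
    c=pickle.load(open(fn,"rb")); g=cv2.GaussianBlur(c["img"].astype(np.float32).mean(-1),(3,3),0)
    def prof(pts): 
        p=proj(c,np.array([[*(O+R2@q),22] for q in pts])).astype(np.float32)
        return cv2.remap(g,p[:,0].reshape(1,-1),p[:,1].reshape(1,-1),cv2.INTER_CUBIC)[0]
    ys=np.arange(-8,16,.25); r=[]
    for x in np.arange(-22,55,3):
        v=prof([[x,y] for y in ys]); d=np.diff(v); d=np.clip(-d,0,None); i=d.argmax(); s=slice(max(0,i-6),i+7); r.append((x,(d[s]*ys[:-1][s]).sum()/d[s].sum()))
    r=np.array(r); f=np.polyfit(r[:,0],r[:,1],1); res=r[:,1]-np.polyval(f,r[:,0]); k=abs(res)<1.5; f=np.polyfit(r[k,0],r[k,1],1)
    print(fn,"+y edge slope(rad)",f[0].round(4),"y at 15:",np.polyval(f,15).round(2), k.sum())
    xs=np.arange(-40,-15,.25); r=[]   # -x edge near +y corner
    for y in np.arange(-20,2,2):
        v=prof([[x,y] for x in xs]); d=np.clip(np.diff(v),0,None); i=d.argmax(); r.append(xs[i])
    print("  -x edge",np.round(r,1))
for f in ("top2.pkl","top6.pkl","top7.pkl"): edges(f)
E
```

```text
top2.pkl +y edge slope(rad) 0.0054 y at 15: 5.58 26
  -x edge [-30.5 -31.2 -31.  -30.2 -29.5 -30.8 -30.2 -31.2 -30.8 -30.  -31.2]
top6.pkl +y edge slope(rad) 0.0184 y at 15: 6.06 26
  -x edge [-28.2 -27.8 -29.  -28.5 -27.8 -29.  -28.2 -29.5 -28.8 -28.  -27.5]
top7.pkl +y edge slope(rad) 0.0155 y at 15: 6.14 26
  -x edge [-28.2 -27.8 -29.  -28.5 -27.8 -29.  -28.2 -29.5 -28.8 -28.  -27.5]
```

```bash
python3 - <<'E'
from mo import *
def rot():
    q=sensors.read_eef_rot(); M=Ro.from_quat([*q[1:],q[0]]).as_matrix(); B=np.eye(3);B[:2,:2]=R2
    M=B.T@M; print("  yaw of tool y vs jig x deg",np.degrees(np.arctan2(M[1,1],M[0,1])).round(2),"tool z in jig",M[:,2].round(4))
def fj():
    f=np.array(sensors.read_contact_force()); print("  Fjig",(f[:2]@R2).round(1),f[2].round(1), sensors.read_joint_torque())
rot();fj()
robot.line_to(W(-18,-71.5,33.5),v=10,rotation=Q(16.13)); robot.dwell(.4); st(); rot(); fj()
import cv2,pickle
c=eyes.camera("top"); pickle.dump(c,open("top8.pkl","wb"))
w=eyes.camera("wrist"); pickle.dump(w,open("w8.pkl","wb"))
E
sed -i 's/x/x/' /dev/null; python3 carb.py top8.pkl
cat > edges.py <<'E'
from meas import *
from mo import R2,O
import sys
c=pickle.load(open(sys.argv[1],"rb")); g=cv2.GaussianBlur(c["img"].astype(np.float32).mean(-1),(3,3),0)
ys=np.arange(-8,16,.25); r=[]
for x in np.arange(-22,55,3):
    p=proj(c,np.array([[*(O+R2@[x,y]),22] for y in ys])).astype(np.float32)
    v=cv2.remap(g,p[:,0].reshape(1,-1),p[:,1].reshape(1,-1),cv2.INTER_CUBIC)[0]; d=np.clip(-np.diff(v),0,None); i=d.argmax(); s=slice(max(0,i-6),i+7); r.append((x,(d[s]*ys[:-1][s]).sum()/d[s].sum()))
r=np.array(r); f=np.polyfit(r[:,0],r[:,1],1); print("slope",f)
E
python3 edges.py top8.pkl
```

```text
yaw of tool y vs jig x deg -0.09 tool z in jig [-0.0259  0.0077 -0.9996]
  Fjig [-17.9   0.4] 6.7 [ -4.04086009 -37.68880963   3.18673857 -26.24103785  -2.7225738
  -4.23145384  -0.19155223]
 t 26.8 tcp [526.1 -98.   30.6] jig [-35.4 -72.9] F [-24.6  -8.3  14.1] gap 16.8
  yaw of tool y vs jig x deg -0.21 tool z in jig [-0.0304  0.0069 -0.9995]
  Fjig [-26.   -1.1] 14.1 [ -6.42429113 -36.71440959   0.37822195 -29.35538828  -4.16353494
  -6.07914761  -0.28577249]
body 212 ((17.47640037536621, -43.48638153076172), 18.12470245361328)
flange 971 ((14.727954864501953, -34.69243240356445), (80.68675231933594, 86.49900817871094), 89.9724349975586)
slope [0.01543133 5.91124985]sed: couldn't edit /dev/null: not a regular file
```

```bash
python3 - <<'E'
from meas import *
from mo import R2,O
c=pickle.load(open("w8.pkl","rb")); g=c["img"].astype(np.float32).mean(-1)
import cv2; cv2.imwrite("pics/w8.png",c["img"][:,:,::-1])
def fit(u0,u1,v0,v1,sign):
    pts=[]
    for v in range(v0,v1,3):
        d=np.clip(sign*np.diff(g[v,u0:u1]),0,None); i=d.argmax(); s=slice(max(0,i-2),i+3); u=u0+.5+(d[s]*np.arange(u1-u0-1)[s]).sum()/d[s].sum()
        pts.append((pix2plane(c,u,v,22)[:2]-O)@R2)
    p=np.array(pts); f=np.polyfit(p[:,1],p[:,0],1); r=p[:,0]-np.polyval(f,p[:,1]); k=abs(r)<.6; f=np.polyfit(p[k,1],p[k,0],1); print("dx/dy",f[0].round(4),"x at -20",np.polyval(f,-20).round(2),k.sum(),len(k)); return f
a=fit(300,323,130,225,-1); b=fit(323,350,130,250,1); print("gap at -20, -45:",np.polyval(b-a,[-20,-45]),"yaw",-(b-a)[0])
E
```

```text
dx/dy 0.0006 x at -20 -37.24 32 32
dx/dy -0.0112 x at -20 -27.91 40 40
gap at -20, -45: [9.32596731 9.62072537] yaw 0.011790322351642664
```

View pics/w8.png

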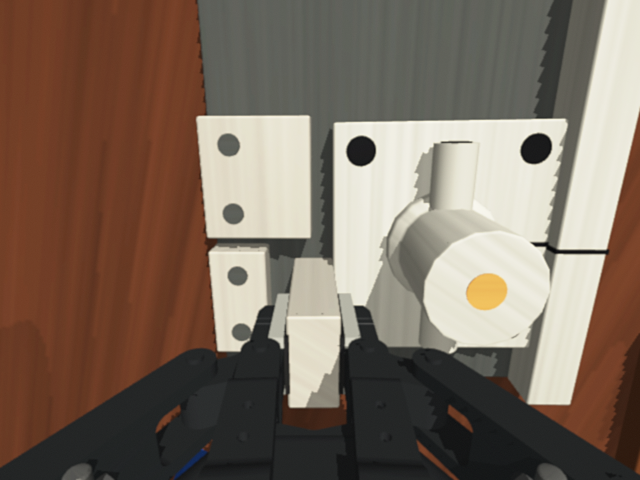

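```bash
python3 - <<'E'
from mo import *
robot.dwell(.3); st(); print(np.abs(sensors.read_qvel()).max())
job_done()
st()
E
```

```text
t 27.2 tcp [526.1 -98.   30.6] jig [-35.4 -72.9] F [-23.8  -8.5  14.1] gap 16.5
0.0014698610394324905
the job is handed in; nothing more can be done
the job is handed in; nothing more can be done
```

I've handed the job in: the carburettor sits on the work line, pressed against the fence by the spacer, which is still gripped upright. No verdict is reported, so the figures below are my own last checks.

**What I did:**
- I slid the carburettor along the deck by its round body. The arm gave about 4 mm on the first pass, so I gripped it again and brought it onto the line.
- I picked the white spacer from between the two blue look-alikes and lowered it onto the deck in the wide gap. I then pushed until the flange stopped at the fence. It was handed in at about 27 s.

**Last checks:**

| Check | Measured | Limit |
|---|---|---|
| Carburettor off the work line | about 0–1.5 mm | 8 mm |
| Carburettor short of flush | about 0.5 mm | 2.5 mm |
| Carburettor askew | about 0.012–0.015 rad | 0.03 rad |
| Push at the wrist, towards the fence | about 26 N | over 3 N on the fence |
| Spacer off the shallow block's middle | about 0 mm | 16 mm |
| Tool tilt (spacer held in it) | about 0.03 rad | 0.2 rad |

- **Not perfectly square:** a small skew stayed even when I pushed harder.
- **Fence force is inferred:** I could only read the force at the wrist. About 14 N of it acts upwards, because the spacer also bears on the deck. Allowing for friction, I estimate 15–20 N reaches the fence.
- **At rest:** joint speeds were under 0.002 rad/s just before hand-in.
- **Bystanders:** I did not measure the cup, torch and driver again at the end. The gripper stayed well clear of them, and no unexpected contact showed in the force readings.

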